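# Fit the cover plate on the tilted set-up table and latch it

### The job

Pick up the aluminium cover plate by its orange grip, lay it grip side up on the sloping face of the blue set-up table and gently slide it up or down the slope until its two holes drop over the two brass studs and it lies flush on the face. Then swing the yellow latch round by its red knob until it points across over the plate's edge. Leave the spray can, tube, goggles and file where they are.

Things in the scene. Friction and masses are not known exactly. Their poses are not given: they have to be found in the camera images.
- plate: Cover plate: aluminium, 100 (its x) x 140 (its y) x 6 mm, about 0.3 kg, starting flat on the bench. Origin: centre of the underside; z out of the grip side. Two 16 mm through holes at x = 0, y = -40 and +40 mm. Centred on top, an orange grip bar 14 mm thick (x), 56 mm long (y), its top 44 mm above the underside. The same when turned half round.
- face: Sloping dark steel face of the blue set-up table (fixed), tilted 30 degrees, looking up and roughly towards the robot. Origin: on the surface, midway between the two black stud slots, 80 mm above the bench; x up the slope, y level along the face, z square out of it. The surface spans x -75 to 75, y -90 to 115 mm.
- slot_mid (a point): Mid-length of the slot at y = +40 mm of face (the other slot is at y = -40). In each slot a brass stud, 12 mm diameter, chamfered to a 7 mm flat tip, stands 14 mm square out of the face. Both studs are at the same x of the face, -12 to +12 mm, which is NOT reported: find it by feel or eye. They stay put (60 N to shift).
- latch (a joint): Angle (rad) of the yellow latch about an axis along the face's z. 0: points up the slope, beside the plate's place; negative: outwards; starts -0.6 to 0.2. 1.57: points across (the face's -y), over the plate's edge, 3 mm above a seated plate. Stops at -0.75 and 1.6. Stays where left; about 2 N at the knob turns it. Arm 16 mm wide, its tip 42 mm from the axis, top 15 mm above the face.
- latch_pivot (a point): Where the latch's axis meets the face: x = 0, y = 95 mm of face.
- latch_knob (a point): Point on the axis of the latch's red round knob, 16 mm diameter, parallel to the face's z: 34 mm from the latch's axis, 36 mm above the face. The knob is free from 15 to 56 mm above the face.
- spray_can: Green spray can with a pale top, standing, 58 mm diameter, 160 mm tall; origin at the centre of its foot. Leave alone.
- tube: Dark steel tube offcut, standing, 48 mm diameter, 120 mm tall; origin at the centre of its foot. Leave alone.
- goggles: Blue welding goggles, about 55 x 132 x 61 mm tall; origin underneath. Leave alone.
- file: Hand file lying flat with a wooden handle, 225 mm long, 20 mm high; origin underneath near its middle. Leave alone.
Not all that is in view belongs to the job. What is meant by the plate is not pink, and is the larger of those in its own colour.

How it is judged (in metres and radians):
On the way, in this order (a step that is already met when the one before it is completed fails the run):
1. the plate lies flush on the face with the studs through its holes, grip side up, the latch not yet swung over (z of plate in the frame of face between -0.002 and 0.003 m and x of plate in the frame of face between -0.018 and 0.018 m and y of plate in the frame of face between -0.005 and 0.005 m and angle between the z axis of plate and the z axis of face, either way round below 0.05 rad and angle between the x axis of plate and the x axis of face, either way round below 0.12 rad and angle between plate's own z axis and vertical below 1 rad and value of joint latch below 0.6 rad), for 0.2 s.
2. the latch is swung over the seated plate (z of plate in the frame of face between -0.002 and 0.003 m and x of plate in the frame of face between -0.018 and 0.018 m and y of plate in the frame of face between -0.005 and 0.005 m and angle between the z axis of plate and the z axis of face, either way round below 0.05 rad and angle between the x axis of plate and the x axis of face, either way round below 0.12 rad and angle between plate's own z axis and vertical below 1 rad and value of joint latch above 1.3 rad), for 0.2 s.
At the end, for the whole second after the job is handed in: The plate is at rest, grip side up, flush on the face (underside within 3 mm, parallel within 0.05 rad), within 18 mm of the face origin along the slope and 5 mm across, turned under 0.12 rad, so the studs are through its holes; the latch is past 1.3 rad, over the plate (all of step 2 and linear speed of plate below 0.02 m/s); the robot touches nothing.
It fails at once if the spray can is pushed more than 20 mm or tipped over (distance of spray_can from where it was at the start of the episode above 0.02 m or angle between spray_can's own z axis and vertical above 0.4 rad).
It fails at once if the tube offcut is pushed more than 20 mm or tipped over (distance of tube from where it was at the start of the episode above 0.02 m or angle between tube's own z axis and vertical above 0.4 rad).
It fails at once if the goggles is pushed more than 20 mm or tipped over (distance of goggles from where it was at the start of the episode above 0.02 m or angle between goggles's own z axis and vertical above 0.4 rad).
It fails at once if the file is pushed more than 20 mm or tipped over (distance of file from where it was at the start of the episode above 0.02 m or angle between file's own z axis and vertical above 0.4 rad).
It fails at once if the plate is forced or slammed against the set-up table's face (more than 60 N) (contact force between plate and face above 60 N).
It also fails if it takes over 72 s, if anything falls off the work surface, if the arm or the gripper's body presses on something with over 40 N, if the wrist force passes 120 N, or if a joint passes its speed limit or range.

### The arm

A 6-joint arm with a two-finger parallel gripper is mounted at the origin on the work surface. World frame = base frame: x ahead of the robot, y to its left, z up, the work surface at z = 0. Lengths are in mm, angles in rad, forces in N, time in s.
With the tool pointing down it reaches from about 300 to 775 mm from the base axis. Payload 14.6 kg.
Tool frame: the origin (TCP) lies on the front face of the gripper's body, between the roots of the fingers; the fingertips stand 97 mm ahead of it and the grasp point (between the pads) lies 78 mm ahead of it; z points along the fingers, y is the line along which they close (so a half turn about z gives the same grasp; the last joint's range is limited). The gripper opens to 94 mm and grips with 3 to 60 N. Pads are 16 mm wide; open, the fingers measure 119 mm over their backs; the gripper's body (75 mm by 177 mm) begins 78 mm behind the grasp point.
Start: joints at [1.092, 0.3, 1.521, -0, 1.321, -0.067], TCP at [220.139, 504.013, 302.646] pointing down, gripper open.
Joint ranges: [-3.03, 3.03], [-0.79, 2.21], [0.23, 2.52], [-1.04, 4.18], [0, 3.07], [-2.55, 2.55]. Speed limits (rad/s): [2.22, 2.22, 2.57, 3.14, 3.14, 3.14].

### API

Orientations are given as a unit quaternion [w, x, y, z].
In Python, from workcell import sensors, eyes, env, nets gives the robot as it stands.
- The arm moves only by the tool step_arm, never from a script. Its argument "deltas" is a list of rows, each a list of 5 numbers: the closure, from -1 (fully open) to 1 (shut), then the shift along the tool's x, y, z as a fraction of full scale, then the turn about the tool's z as a fraction of full scale. A call has exactly 8 rows; each row shifts and turns the commanded pose from where the row before left it, along the tool's axes as they then stand; what a row does not reach is not made up. Full scale, the value 1, is 20 mm for a shift and 5 degrees for a turn. A row lasts 1/10 s, in which the tool goes at most 50 mm and 8.59 degrees, less where a joint would pass 70% of its speed; a pose out of reach is approached as far as the arm can. A call with a number of a shift or a turn outside -1 to 1 is refused whole. A call with a gripper value outside its range is refused whole. The fingers move at their own pace and stop on an object; "grip_force" is the grip in N (left out, the last holds). Time passes only in rows, so rows that do not move let the fingers close, or fill a call up. It gives the time, the measured TCP pose, the force, the opening and the grip force at its end, in the units of the state.
- sensors.read_state(): the state, without advancing time (a new reading comes with each control period).
- eyes.read_camera(name): name is "scene" or "top" or "wrist"; returns a dict with "frame" (400x640x3 uint8, red, green, blue), "intrinsics" (3x3 intrinsics, pixels), "k1" (the pictures are not rectified: a ray, as slopes to the right and down, at radius r is drawn at 1 + k1 r^2 times it, then the intrinsics apply), "extrinsics" (4x4, takes a point from camera to world coordinates). Camera axes: x right, y down, z forward; pixel columns grow to the right and rows downward; lengths in mm; the calibration is good to about 2 mm. A picture is of the moment at which its call begins. There is no depth.
- env.hand_in(): hands the job in; it is judged then, once.
Trained networks look in a picture, given as the dict that the camera call returned (one of the last four; its "shot" number tells which), for a name from the list of things; names that differ only in an ending like _2 or _b are one class to them, and where a whole thing is asked for, a point or a joint stands for the part that bears it (a point fixed in the world has none). Each returns a list of dicts, best first, with "confidence" (0 to 1); they miss things now and then, are a little off and sometimes report something else, mostly with a low value. They report only what shows in the picture. A call takes as long as a camera call. They do not tell look-alikes from the thing itself.
- nets.find_in(picture, label): "bbox" ([left, top, right, bottom] as shares, 0 to 1, of the picture: columns of its width, rows of its height, round what is visible of it).
- nets.trace(picture, label): "pixels" (400x640 bool, what is visible of it) and "bbox" ([left, top, right, bottom] as shares, 0 to 1, of the picture: columns of its width, rows of its height, round what is visible of it).
The state is a dict: "time_s": time; "joint_pos": joint angles; "qvel": joint speeds; "tau": joint torques, N m; "tcp_pos": TCP position; "tcp_rot": TCP orientation; "force": force on the tool from outside, world axes, zero at the start; "wrist_torque": the same for the moment, N m; "grip_width": finger opening in mm; "grasp_force": force on a finger pad.
Only numpy, scipy, OpenCV 4.12 (cv2) and the standard library are available. Lean on these libraries where they do the work, as an engineer would, in place of code of your own. Each camera call takes 0.05 s, during which the arm holds its last target. There are 200 camera calls.

## Working session

There is one attempt and no reset: what is moved stays moved. The work goes in short steps, Python scripts to look and compute and a tool call to move; the robot and the scene stay as the last step left them, time stands still between calls to the robot, and variables do not carry over. Pictures are saved under pics/ and viewed, at most 10 in all, crops included, and the job is handed in when it is done.

Besides the shell and the picture viewer there is one more tool, called after ">>>" by a JSON object that holds its "api" and its "payload", one argument or row to a line. step_arm: Moves the arm, as the interface text tells. Shift numbers are shares of 20 mm and turn numbers shares of 5 degrees, none past 1 either way. Its arguments: {"type":"object","properties":{"deltas":{"type":"array"},"grip_force":{"type":"number"}},"required":["deltas"]}

```bash
mkdir -p pics; cat > h.py <<'E'
import numpy as np, cv2, pickle
from workcell import sensors, eyes, env, nets
from scipy.spatial.transform import Rotation as R
def rays(p,uv):
    uv=np.atleast_2d(np.asarray(uv,float));K=np.array(p["intrinsics"]);k=p["k1"]
    d=np.c_[(uv[:,0]-K[0,2])/K[0,0],(uv[:,1]-K[1,2])/K[1,1]];s=d.copy()
    for _ in range(20): s=d/(1+k*(s**2).sum(1,keepdims=True))
    E=np.array(p["extrinsics"]);v=np.c_[s,np.ones(len(s))]@E[:3,:3].T
    return E[:3,3],v
def onz(p,uv,z):
    o,v=rays(p,uv);return o+v*((z-o[2])/v[:,2])[:,None]
def onplane(p,uv,q,n):
    o,v=rays(p,uv);return o+v*(((q-o)@n)/(v@n))[:,None]
def proj(p,X):
    E=np.linalg.inv(np.array(p["extrinsics"]));c=np.atleast_2d(X)@E[:3,:3].T+E[:3,3]
    s=c[:,:2]/c[:,2:];s=s*(1+p["k1"]*(s**2).sum(1,keepdims=True));K=np.array(p["intrinsics"])
    return np.c_[s[:,0]*K[0,0]+K[0,2],s[:,1]*K[1,1]+K[1,2]]
def save(p,n,crop=None,scale=1):
    f=p["frame"][:,:,::-1]
    if crop: f=f[crop[1]:crop[3],crop[0]:crop[2]]
    cv2.imwrite("pics/"+n,cv2.resize(f,None,fx=scale,fy=scale,interpolation=cv2.INTER_CUBIC))
E
python3 - <<'E'
from h import *
d={}
for n in("scene","top"):
    p=eyes.read_camera(n);d[n]=p;save(p,n+"0.png")
    print(n,np.round(p["extrinsics"],2).tolist(),p["intrinsics"],p["k1"])
    for l in("plate","face","latch","latch_knob","spray_can","tube","goggles","file"):
        for r in nets.find_in(p,l)[:3]: print(l,round(r["confidence"],2),np.round(np.array(r["bbox"])*[640,400,640,400]).astype(int))
pickle.dump(d,open("p0.pkl","wb"))
print(sensors.read_state())
E
```

```text
scene [[0.78, 0.34, -0.52, 1253.9], [0.62, -0.42, 0.66, -855.43], [0.01, -0.84, -0.54, 814.09], [0.0, 0.0, 0.0, 1.0]] [[423.08831654   0.         315.42398162]
 [  0.         423.08831654 191.0348019 ]
 [  0.           0.           1.        ]] 0.031277238758094406
plate 0.83 [282 218 334 248]
plate 0.75 [220 232 273 277]
plate 0.75 [209 212 249 237]
face 0.81 [314 140 375 189]
latch 0.67 [354 142 363 154]
latch_knob 0.4 [351 143 365 159]
spray_can 0.83 [352 211 373 265]
spray_can 0.65 [315 144 373 191]
tube 0.6 [377 198 400 237]
goggles 0.98 [127 279 178 329]
file 0.61 [340 144 387 162]
top [[0.02, -0.99, 0.16, 343.98], [-1.0, -0.03, -0.01, 14.7], [0.02, -0.15, -0.99, 1617.66], [0.0, 0.0, 0.0, 1.0]] [[414.16817311   0.         323.9520477 ]
 [  0.         414.16817311 202.80256604]
 [  0.           0.           1.        ]] -0.010825209711050594
plate 0.96 [314 180 357 221]
plate 0.67 [365 206 407 238]
plate 0.62 [355 247 384 267]
face 0.73 [233 189 293 236]
spray_can 0.67 [333 139 348 162]
tube 0.49 [297 144 305 160]
goggles 0.56 [441 218 478 242]
file 0.84 [171 223 225 251]
file 0.56 [296 142 304 160]
{'time_s': 0.9, 'joint_pos': array([ 1.09241234e+00,  2.99895366e-01,  1.52100382e+00,  5.58059391e-07,
        1.32071006e+00, -6.66240133e-02]), 'qvel': array([ 0.00033087, -0.00040307, -0.00106746, -0.0016397 , -0.00055551,
        0.00057988]), 'tau': array([ 1.25705355e-04, -5.31674337e+01, -3.52895486e+01,  7.07944203e-02,
        2.15447025e-02, -3.36871949e-05]), 'tcp_pos': array([220.13152659, 504.01234803, 302.64650785]), 'tcp_rot': array([-2.49299956e-06,  2.04428712e-01,  9.78881454e-01, -7.91643114e-06]), 'force': array([-0.01162379, -0.57202126, -0.83348966]), 'wrist_torque': array([-0.02654145,  0.04449125, -0.06233879]), 'grasp_force': 0.0, 'grip_width': 93.87804103950194}
```

```bash
python3 - <<'E'
import pickle
from h import *
d=pickle.load(open("p0.pkl","rb"))
save(d["scene"],"s_c.png",(110,120,430,340),2.5); save(d["top"],"t_c.png",(160,110,480,330),2.5)
E
```

```text
(no output)
```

View pics/s_c.png

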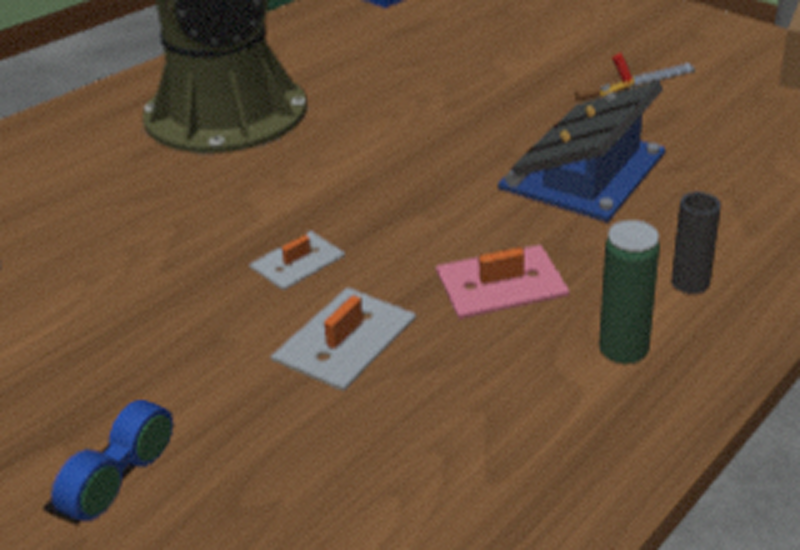

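View pics/t_c.png

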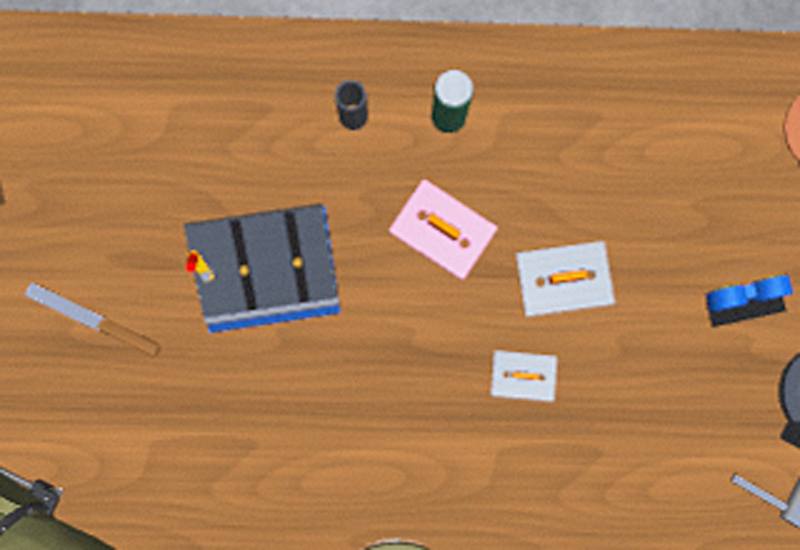

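```bash
python3 - <<'E'
import pickle
from h import *
d=pickle.load(open("p0.pkl","rb"));t=d["top"]
c=lambda x,y:(x/2.5+160,y/2.5+110)
print("holes",onz(t,[c(540,282),c(591,274)],6))
print("plate corners",onz(t,[c(516,254),c(604,241),c(615,302),c(527,315)],6))
print("studs",onz(t,[c(244,270),c(297,262)],92))
print("knob",onz(t,[c(192,262)],130),"pivot",onz(t,[c(208,276)],85))
w=eyes.read_camera("wrist");E=np.array(w["extrinsics"])
s=sensors.read_state();Rt=R.from_quat(s["tcp_rot"],scalar_first=True).as_matrix()
print("tool axes\n",Rt.round(3));print("cam in tool",(Rt.T@(E[:3,3]-s["tcp_pos"])).round(1),(Rt.T@E[:3,:3]).round(3),w["intrinsics"][0])
E
```

```text
holes [[ 522.98227012 -211.4558631     6.        ]
 [ 537.56683303 -291.70888878    6.        ]]
plate corners [[ 566.32582301 -173.46361583    6.        ]
 [ 590.50547224 -312.53147426    6.        ]
 [ 494.39540417 -329.21218598    6.        ]
 [ 470.77588373 -191.31750533    6.        ]]
studs [[520.50201089 239.46235653  92.        ]
 [534.37390949 161.640285    92.        ]]
knob [[525.85599229 309.32347801 130.        ]] pivot [[511.02960893 293.39397749  85.        ]]
tool axes
 [[-0.916  0.4   -0.   ]
 [ 0.4    0.916  0.   ]
 [ 0.     0.    -1.   ]]
cam in tool [ 73.   -0.3 -82.1] [[ 0.001 -0.967 -0.255]
 [ 1.     0.001  0.   ]
 [ 0.    -0.255  0.967]] [291.16548726   0.         317.61047067]
```

>>> {"api": "step_arm", "payload": {
  "deltas": [
    [-1,0,0,0,-1],
    [-1,0,0,0,-1],
    [-1,0,0,0,-1],
    [-1,0,0,0,-1],
    [-1,0,0,0,-1],
    [-1,0,0,0,-1],
    [-1,0,0,0,-0.78],
    [-1,0,-0.5,0,0]
  ]
}}

```text
time_s: 1.75
tcp_pos: [221.8, 494.3, 302.4]
tcp_rot: [-0.0, -0.091, 0.996, -0.0]
force: [1.0, -0.0, -0.1]
grip_width: 93.7
grasp_force: 0.0
```

>>> {"api": "step_arm", "payload": {
  "deltas": [
    [-1,-0.65,-1,0,0],
    [-1,-0.65,-1,0,0],
    [-1,-0.65,-1,0,0],
    [-1,-0.65,-1,0,0],
    [-1,-0.65,-1,0,0],
    [-1,-0.65,-1,0,0],
    [-1,-0.65,-1,0,0],
    [-1,-0.65,-1,0,0]
  ]
}}

```text
time_s: 2.55
tcp_pos: [353.3, 354.0, 302.7]
tcp_rot: [0.0, -0.089, 0.996, -0.0]
force: [-0.1, 0.1, -0.6]
grip_width: 93.8
grasp_force: 0.0
```

>>> {"api": "step_arm", "payload": {
  "deltas": [
    [-1,-0.65,-1,0,0],
    [-1,-0.65,-1,0,0],
    [-1,-0.65,-1,0,0],
    [-1,-0.65,-1,0,0],
    [-1,-0.65,-1,0,0],
    [-1,-0.65,-1,0,0],
    [-1,-0.65,-1,0,0],
    [-1,0,0,0,0]
  ]
}}

```text
time_s: 3.35
tcp_pos: [468.4, 231.9, 302.5]
tcp_rot: [0.0, -0.088, 0.996, -0.0]
force: [0.4, 0.9, 0.4]
grip_width: 94.1
grasp_force: 0.0
```

```bash
python3 - <<'E'
from h import *
w=eyes.read_camera("wrist");s=sensors.read_state();print(s["tcp_pos"],s["force"],R.from_quat(s["tcp_rot"],scalar_first=True).as_matrix()[:,0])
pickle.dump((w,s),open("w1.pkl","wb"));save(w,"w1.png",None,1.25)
for l in("plate","face","latch","latch_knob"):
    for r in nets.find_in(w,l)[:3]: print(l,round(r["confidence"],2),np.round(np.array(r["bbox"])*[640,400,640,400]).astype(int))
E
```

```text
[467.63616565 232.87203027 302.54671252] [ 0.17574005  0.07850139 -0.4768673 ] [-9.84532734e-01 -1.75200603e-01  2.08411327e-04]
plate 0.96 [ 0 17 31 82]
plate 0.91 [ 37 179 160 262]
plate 0.81 [  0 148  16 195]
face 0.82 [200 181 398 294]
face 0.67 [180 343 212 374]
latch 0.66 [357 238 399 282]
latch_knob 0.88 [358 231 396 282]
```

View pics/w1.png

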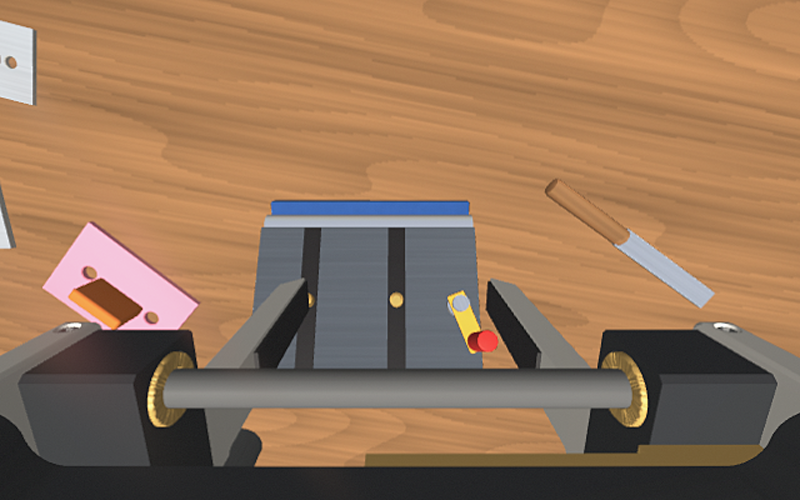

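```bash
cat > fit.py <<'E'
from h import *
from scipy.optimize import least_squares
def FR(v):
    ps=v[2]; u=np.array([np.cos(ps),np.sin(ps),0]);y=np.array([-np.sin(ps),np.cos(ps),0])
    x=u*np.cos(np.pi/6)+np.array([0,0,.5]);return np.array([v[0],v[1],80.]),np.c_[x,y,np.cross(x,y)]
E
python3 - <<'E'
from fit import *
t=pickle.load(open("p0.pkl","rb"))["top"];w,_=pickle.load(open("w1.pkl","rb"))
c=lambda x,y:(x/2.5+160,y/2.5+110)
def pts(v):
    sx,a=v[3],v[4]
    k=[34*np.cos(a),95-34*np.sin(a),56]
    return np.array([[sx,40,14],[0,95,17],[-75,-90,0],[-75,115,0],k]), np.array([[sx,40,14],[sx,-40,14],[75,115,0],[75,-90,0],k])
ow=np.array([(397,299),(460,302),(262,227),(474,227),(487,341)])/1.25
ot=np.array([c(*q) for q in[(244,270),(297,262),(184,223),(324,204),(192,262)]])
def res(v):
    o,A=FR(v);a,b=pts(v)
    return np.r_[(proj(w,o+a@A.T)-ow).ravel(),(proj(t,o+b@A.T)-ot).ravel()]
r=least_squares(res,[527,200,.17,0,-.5],loss="soft_l1",x_scale=[10,10,.1,10,.1])
print(r.x.round(3));print(r.fun.reshape(-1,2).round(1))
E
```

```text
[ 5.36981e+02  2.02266e+02  1.78000e-01 -4.01600e+00 -3.42000e-01]
[[-0.5  0.1]
 [ 0.4  1.1]
 [-0.9 -0.1]
 [ 0.6 -0.3]
 [-0.1  0.3]
 [-0.   0.3]
 [ 0.2  0.2]
 [-0.1  1.1]
 [-0.6  0.3]
 [-0.2  1.7]]
```

>>> {"api": "step_arm", "payload": {
  "deltas": [
    [-1,0,-1,0,0],
    [-1,0,-1,0,0],
    [-1,0,-1,0,0],
    [-1,0,-1,0,0],
    [-1,0,-1,0,0],
    [-1,0,-1,0,0],
    [-1,0,-1,0,0],
    [-1,0,-1,0,0]
  ]
}}

```text
time_s: 4.4
tcp_pos: [495.8, 76.4, 302.8]
tcp_rot: [0.0, -0.09, 0.996, 0.0]
force: [-0.6, 0.4, -0.5]
grip_width: 94.3
grasp_force: 0.0
```

>>> {"api": "step_arm", "payload": {
  "deltas": [
    [-1,0,-1,0,0],
    [-1,0,-1,0,0],
    [-1,0,-1,0,0],
    [-1,0,-1,0,0],
    [-1,0,-1,0,0],
    [-1,0,-1,0,0],
    [-1,0,-1,0,0],
    [-1,0,-1,0,0]
  ]
}}

```text
time_s: 5.2
tcp_pos: [524.7, -80.9, 302.8]
tcp_rot: [0.0, -0.09, 0.996, 0.0]
force: [1.0, -1.2, 0.6]
grip_width: 94.2
grasp_force: 0.0
```

>>> {"api": "step_arm", "payload": {
  "deltas": [
    [-1,0.1,-1,0,0],
    [-1,0.1,-1,0,0],
    [-1,0.1,-1,0,0],
    [-1,0.1,-1,0.6,0],
    [-1,0.1,-1,0.6,0],
    [-1,0.1,-1,0.6,0],
    [-1,0.1,-1,0.6,0],
    [-1,0,0,0,0]
  ]
}}

```text
time_s: 6.0
tcp_pos: [535.6, -221.9, 253.0]
tcp_rot: [-0.001, -0.089, 0.996, 0.001]
force: [0.2, -0.5, 0.2]
grip_width: 93.6
grasp_force: 0.0
```

```bash
python3 - <<'E'
from h import *
w=eyes.read_camera("wrist");s=sensors.read_state();print(s["tcp_pos"],s["force"],R.from_quat(s["tcp_rot"],scalar_first=True).as_matrix()[:,0])
pickle.dump((w,s),open("w2.pkl","wb"));save(w,"w2.png",None,1.25)
for l in("plate",):
    for r in nets.find_in(w,l)[:3]: print(l,round(r["confidence"],2),np.round(np.array(r["bbox"])*[640,400,640,400]).astype(int))
E
```

```text
[ 535.836327   -220.9849699   253.99440458] [0.59026657 0.02549681 0.08561346] [-0.98400059 -0.17816118  0.00119657]
plate 0.93 [324   1 435  92]
plate 0.81 [372 198 497 293]
plate 0.65 [228 132 355 219]
```

View pics/w2.png

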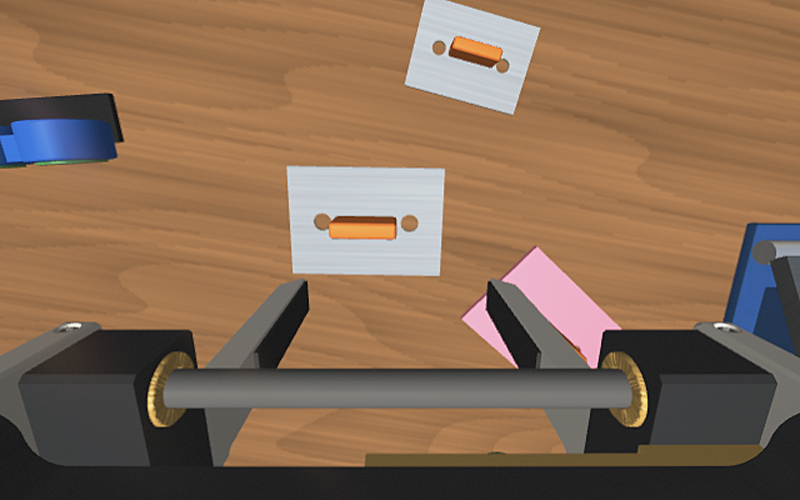

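```bash
python3 - <<'E'
from h import *
w,s=pickle.load(open("w2.pkl","rb"))
P=onz(w,np.array([(287,167),(445,169),(440,275),(293,275),(322.5,221),(409.5,222.5)])/1.25,6)
print(P.round(1),P[:4].mean(0),P[4:].mean(0))
B=onz(w,np.array([(330,228.5),(397,228.5),(396,240),(330,240)])/1.25,44);print(B.round(1),B.mean(0))
for a,b in((0,1),(3,2),(4,5)): v=P[b]-P[a];print(np.hypot(*v[:2]),np.degrees(np.arctan2(v[1],v[0])))
Rt=R.from_quat(s["tcp_rot"],scalar_first=True).as_matrix()
for C in (P[:4].mean(0),P[4:].mean(0)): print((Rt.T@(C-s["tcp_pos"])).round(1))
E
```

```text
[[ 494.2 -328.7    6. ]
 [ 470.9 -190.8    6. ]
 [ 568.7 -174.5    6. ]
 [ 593.8 -312.6    6. ]
 [ 536.8 -291.6    6. ]
 [ 523.9 -212.7    6. ]] [ 531.90943356 -251.6438977     6.        ] [ 530.33148211 -252.13730692    6.        ]
[[ 533.4 -278.3   44. ]
 [ 523.7 -224.5   44. ]
 [ 533.3 -223.5   44. ]
 [ 543.  -277.    44. ]] [ 533.36018229 -250.81033817   44.        ]
139.8492360252142 99.58776268837227
140.29832004733328 100.29509430210594
79.89825818445972 99.29300645248702
[  9.  -29.7 248. ]
[ 10.7 -29.9 248. ]
```

>>> {"api": "step_arm", "payload": {
  "deltas": [
    [-1,0.24,-0.75,0,0],
    [-1,0.24,-0.75,0,0],
    [-1,0,0,0.9,0],
    [-1,0,0,1,0],
    [-1,0,0,1,0],
    [-1,0,0,1,0],
    [-1,0,0,1,0],
    [-1,0,0,0,0]
  ]
}}

```text
time_s: 6.9
tcp_pos: [531.0, -252.7, 154.6]
tcp_rot: [-0.002, -0.09, 0.996, 0.001]
force: [-0.3, -0.0, 0.1]
grip_width: 93.7
grasp_force: 0.0
```

```bash
python3 - <<'E'
from h import *
w=eyes.read_camera("wrist");s=sensors.read_state();print(s["tcp_pos"],s["force"])
save(w,"w3.png",(160,100,480,320),2)
E
```

```text
[ 531.57922529 -252.94860426  156.32728823] [-0.0888504  -0.17171202  0.08459986]
```

View pics/w3.png

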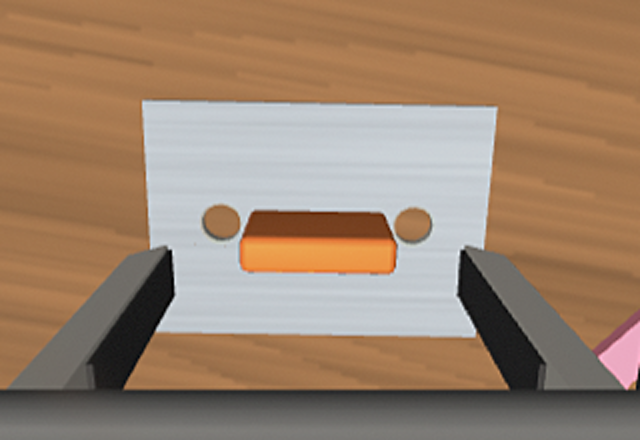

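>>> {"api": "step_arm", "payload": {
  "deltas": [
    [-1,0,0,1,0],
    [-1,0,0,0.8,0],
    [-1,0,0,0.3,0],
    [-1,0,0,0,0],
    [1,0,0,0,0],
    [1,0,0,0,0],
    [1,0,0,0,0],
    [1,0,0,0,0]
  ],
  "grip_force": 12
}}

```text
time_s: 7.75
tcp_pos: [532.0, -252.5, 115.1]
tcp_rot: [0.0, -0.09, 0.996, -0.0]
force: [-1.0, 0.1, -0.3]
grip_width: 65.6
grasp_force: 0.0
```

>>> {"api": "step_arm", "payload": {
  "deltas": [
    [1,0,0,0,0],
    [1,0,0,0,0],
    [1,0,0,0,0],
    [1,0,0,-0.3,0],
    [1,0,0,-0.5,0],
    [1,0,0,-0.5,0],
    [1,0,0,-0.5,0],
    [1,0,0,0,0]
  ]
}}

```text
time_s: 8.55
tcp_pos: [532.4, -252.7, 152.6]
tcp_rot: [0.001, -0.09, 0.996, -0.001]
force: [-0.6, -0.1, -2.2]
grip_width: 55.9
grasp_force: 12.0
```

```bash
python3 - <<'E'
from h import *
w=eyes.read_camera("wrist");s=sensors.read_state();print(s["tcp_pos"],s["force"],s["grip_width"],s["grasp_force"],R.from_quat(s["tcp_rot"],scalar_first=True).as_matrix().round(4))
pickle.dump((w,s),open("w4.pkl","wb"))
save(w,"w4.png",(160,100,480,320),2)
E
```

```text
[ 532.13405907 -252.56297549  151.62033883] [-0.1071464  -0.56487002 -3.206888  ] 56.36431273124181 11.99938952922821 [[-9.839e-01 -1.789e-01  1.400e-03]
 [-1.789e-01  9.839e-01 -9.000e-04]
 [-1.300e-03 -1.100e-03 -1.000e+00]]
```

View pics/w4.png

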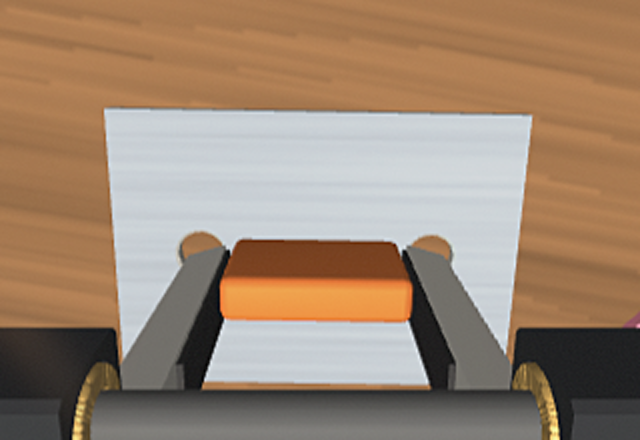

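```bash
python3 - <<'E'
from h import *
w,s=pickle.load(open("w4.pkl","rb"));Rt=R.from_quat(s["tcp_rot"],scalar_first=True).as_matrix()
px=np.array([(105,108),(532,115),(200,385),(433,390)])/2+[160,100]
P=onz(w,px[:2],43);print(((P-s["tcp_pos"])@Rt).round(1), np.linalg.norm(P[0]-P[1]))
P=onz(w,px[2:],43);print(((P-s["tcp_pos"])@Rt).round(1))
P=onz(w,np.array([(220,280),(411,282),(411,320),(221,318)])/2+[160,100],81);print(((P-s["tcp_pos"])@Rt).round(1))
E
```

```text
[[ 51.6 -69.8 108.6]
 [ 49.5  70.3 108.5]] 140.11005437830445
[[-51.3 -43.7 108.7]
 [-53.1  43.2 108.6]]
[[  7.2 -27.8  70.6]
 [  6.8  26.4  70.6]
 [ -5.1  27.   70.6]
 [ -4.6 -28.   70.7]]
```

>>> {"api": "step_arm", "payload": {
  "deltas": [
    [1,0,0,-0.5,-0.1],
    [1,0,0,-1,0],
    [1,0,0,-1,0],
    [1,0,0,-1,0],
    [1,0,0,-0.7,0],
    [1,-0.05,0.3,-0.3,0],
    [1,-0.1,0.6,0,0],
    [1,-0.15,0.9,0,0]
  ],
  "grip_force": 15
}}

```text
time_s: 9.4
tcp_pos: [530.7, -214.9, 239.7]
tcp_rot: [-0.001, -0.094, 0.996, 0.0]
force: [-0.1, 0.0, -3.8]
grip_width: 56.1
grasp_force: 15.0
```

>>> {"api": "step_arm", "payload": {
  "deltas": [
    [1,-0.17,1,0,0],
    [1,-0.17,1,0,0],
    [1,-0.17,1,0,0],
    [1,-0.17,1,0,0],
    [1,-0.17,1,0,0],
    [1,-0.17,1,0,0],
    [1,-0.17,1,0,0],
    [1,-0.17,1,0,0]
  ]
}}

```text
time_s: 10.2
tcp_pos: [527.0, -51.4, 239.7]
tcp_rot: [-0.001, -0.095, 0.996, 0.0]
force: [0.4, -0.5, -3.2]
grip_width: 55.9
grasp_force: 15.0
```

>>> {"api": "step_arm", "payload": {
  "deltas": [
    [1,-0.17,1,0,0],
    [1,-0.17,1,0,0],
    [1,-0.17,1,0,0],
    [1,-0.17,1,0,0],
    [1,-0.17,1,0,0],
    [1,-0.17,1,0,0],
    [1,-0.17,1,0,0],
    [1,-0.17,1,0,0]
  ]
}}

```text
time_s: 11.0
tcp_pos: [523.3, 110.6, 239.7]
tcp_rot: [-0.001, -0.095, 0.996, 0.0]
force: [-0.4, 0.3, -3.0]
grip_width: 55.6
grasp_force: 15.0
```

>>> {"api": "step_arm", "payload": {
  "deltas": [
    [1,-0.17,1,0,0],
    [1,-0.17,0.9,0,0],
    [1,-0.17,0.7,0,0],
    [1,-0.17,0.5,0,0],
    [1,0,0.2,0,0],
    [1,0,0,0,0],
    [1,0,0,0,0],
    [1,0,0,0,0]
  ]
}}

```text
time_s: 11.8
tcp_pos: [525.5, 175.4, 240.7]
tcp_rot: [-0.0, -0.094, 0.996, -0.0]
force: [1.1, -0.4, -2.4]
grip_width: 55.6
grasp_force: 15.0
```

```bash
python3 - <<'E'
from h import *
w=eyes.read_camera("wrist");s=sensors.read_state();t=s["tcp_pos"];print(s["time_s"],t,s["force"],s["grip_width"],s["grasp_force"])
Rt=R.from_quat(s["tcp_rot"],scalar_first=True).as_matrix();print(Rt[:,0]);print("to go to touch, tool mm",(Rt.T@(np.array([527,200.5,217])-t)).round(1))
pickle.dump((w,s),open("w5.pkl","wb"))
save(w,"w5.png",None,1.25)
E
```

```text
11.85 [525.5274538  175.47529409 240.66689096] [-0.89456851 -0.13205916 -3.62781067] 55.53855529298519 14.9992436170578
[-9.82396744e-01 -1.86806415e-01 -5.34604445e-06]
to go to touch, tool mm [-6.1 24.3 23.7]
```

View pics/w5.png

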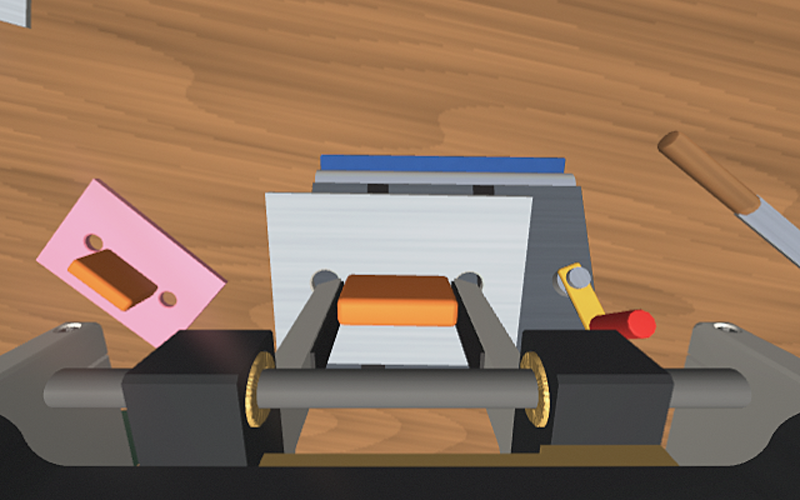

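```bash
python3 - <<'E'
from fit import *
t=pickle.load(open("p0.pkl","rb"))["top"];w,_=pickle.load(open("w1.pkl","rb"));w5,s=pickle.load(open("w5.pkl","rb"))
c=lambda x,y:(x/2.5+160,y/2.5+110)
def pts(v):
    sx,a=v[3],v[4]
    k=[34*np.cos(a),95-34*np.sin(a),56]
    return np.array([[sx,40,14],[0,95,17],[-75,-90,0],[-75,115,0],k]), np.array([[sx,40,14],[sx,-40,14],[75,115,0],[75,-90,0],k]),np.array([[0,95,17],[-75,-90,0],[-75,115,0],k])
ow=np.array([(397,299),(460,302),(262,227),(474,227),(487,341)])/1.25
o5=np.array([(578,278),(312,191),(581,186.5),(641,324)])/1.25
ot=np.array([c(*q) for q in[(244,270),(297,262),(184,223),(324,204),(192,262)]])
def res(v):
    o,A=FR(v);a,b,e=pts(v)
    return np.r_[(proj(w,o+a@A.T)-ow).ravel(),(proj(t,o+b@A.T)-ot).ravel(),(proj(w5,o+e@A.T)-o5).ravel()]
r=least_squares(res,[537,202,.17,0,-.5],loss="soft_l1",x_scale=[10,10,.1,10,.1])
print(r.x.round(3));print(r.fun.reshape(-1,2).round(1))
np.save("face.npy",r.x)
Rt=R.from_quat(s["tcp_rot"],scalar_first=True).as_matrix()
P=onz(w5,np.array([(265,192.5),(533,197)])/1.25,s["tcp_pos"][2]-108);print(((P-s["tcp_pos"])@Rt).round(1))
v=r.x;o,A=FR(v);G=lambda ph,E=v[3]+50:o+A@[E-50*np.cos(ph)+36*np.sin(ph),0,50*np.sin(ph)+36*np.cos(ph)]+[0,0,78]
p=s["tcp_pos"]
for d in (30,20,10,0): g=G(np.radians(d));print(d,g.round(1),(Rt.T@(g-p)).round(1));p=g
E
```

```text
[ 5.37737e+02  2.02629e+02  1.87000e-01 -4.48500e+00 -3.35000e-01]
[[-0.4  0.1]
 [ 0.5  1. ]
 [-1.   1.3]
 [ 0.3 -0.5]
 [-0.1  0.2]
 [-0.   0.3]
 [ 0.1  0. ]
 [-0.4  1.2]
 [-0.9 -0.1]
 [-0.2  1.8]
 [-0.   0.4]
 [ 0.  -4.9]
 [-0.2 -0.9]
 [ 0.2  0.6]]
[[ 52.1 -69.3 108. ]
 [ 50.   70.2 108. ]]
30 [527.3 200.7 216.8] [-6.5 24.4 23.9]
20 [521.9 199.6 207.5] [5.5 0.  9.2]
10 [518.2 198.9 197.5] [ 3.8  0.  10. ]
0 [516.2 198.6 186.9] [ 2.   0.  10.6]
```

>>> {"api": "step_arm", "payload": {
  "deltas": [
    [1,-0.13,0.4,0,0],
    [1,-0.2,0.4,0,0],
    [1,0,0.4,0,0],
    [1,0,0,0.3,0],
    [1,0,0,0.3,0],
    [1,0,0,0.3,0],
    [1,0,0,0.1,0],
    [1,0,0,0,0]
  ],
  "grip_force": 10
}}

```text
time_s: 12.65
tcp_pos: [527.4, 200.6, 220.2]
tcp_rot: [-0.0, -0.094, 0.996, -0.0]
force: [-0.2, 0.3, -3.2]
grip_width: 55.9
grasp_force: 10.0
```

>>> {"api": "step_arm", "payload": {
  "deltas": [
    [1,0,0,0.1,0],
    [1,0,0,0.1,0],
    [1,0.05,0,0.1,0],
    [1,0.06,0,0.1,0],
    [1,0.06,0,0.1,0],
    [1,0.06,0,0.1,0],
    [1,0.05,0,0.1,0],
    [1,0,0,0,0]
  ],
  "grip_force": 8
}}

```text
time_s: 13.45
tcp_pos: [521.8, 199.7, 206.3]
tcp_rot: [-0.0, -0.094, 0.996, -0.0]
force: [0.2, -1.1, -2.3]
grip_width: 56.0
grasp_force: 8.0
```

>>> {"api": "step_arm", "payload": {
  "deltas": [
    [1,0.04,0,0.08,0],
    [1,0.04,0,0.08,0],
    [1,0.04,0,0.08,0],
    [1,0.03,0,0.08,0],
    [1,0.03,0,0.08,0],
    [1,0.02,0,0.08,0],
    [1,0,0,0,0],
    [1,0,0,0,0]
  ]
}}

```text
time_s: 14.25
tcp_pos: [517.9, 199.0, 196.9]
tcp_rot: [-0.0, -0.094, 0.996, -0.0]
force: [0.2, -0.5, -3.4]
grip_width: 55.7
grasp_force: 8.0
```

```bash
python3 - <<'E'
from h import *
w=eyes.read_camera("wrist");s=sensors.read_state();t=s["tcp_pos"];print(s["time_s"],t,s["force"],s["wrist_torque"],s["grip_width"])
sc=eyes.read_camera("scene")
a=cv2.resize(w["frame"][80:300,160:520],(720,440));b=cv2.resize(sc["frame"][125:205,290:410],(240,160))
pickle.dump((w,s),open("w6.pkl","wb"))
b=cv2.resize(sc["frame"][130:200,295:405],None,fx=4,fy=4,interpolation=cv2.INTER_CUBIC)
im=np.zeros((280+300,720,3),np.uint8);im[:280,:440]=b;im[280:]=cv2.resize(w["frame"][110:260,160:520],(720,300))
cv2.imwrite("pics/w6.png",im[:,:,::-1])
E
```

```text
14.3 [517.92412107 198.99205928 196.90308003] [-0.93423521  0.10299386 -3.61597581] [ 0.01277452  0.10908705 -0.0526093 ] 55.99572530981275
```

View pics/w6.png

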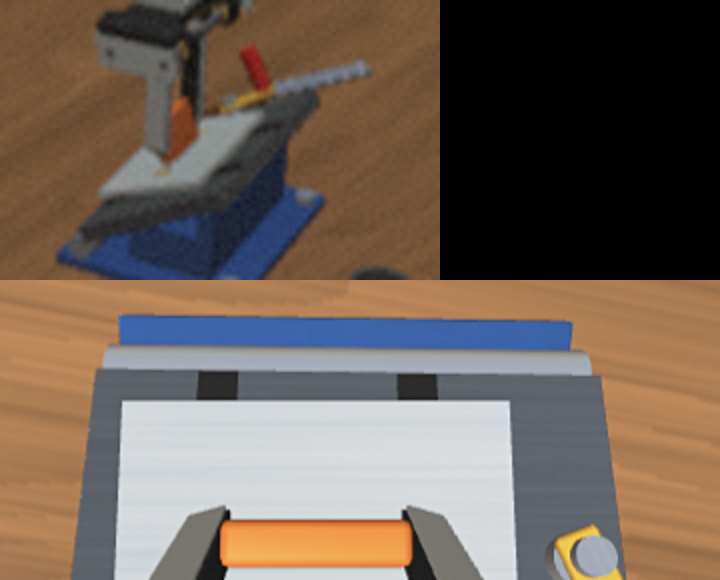

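>>> {"api": "step_arm", "payload": {
  "deltas": [
    [1,0.02,0,0.08,0],
    [1,0.02,0,0.08,0],
    [1,0.02,0,0.08,0],
    [1,0.02,0,0.07,0],
    [1,0.02,0,0.07,0],
    [1,0,0,0.05,0],
    [1,0,0,0,0],
    [1,0,0,0,0]
  ]
}}

```text
time_s: 15.15
tcp_pos: [516.3, 198.7, 188.7]
tcp_rot: [0.0, -0.094, 0.996, 0.0]
force: [2.2, 1.7, 3.0]
grip_width: 56.0
grasp_force: 8.0
```

```bash
python3 - <<'E'
from h import *
w=eyes.read_camera("wrist");s=sensors.read_state();t=s["tcp_pos"];print(s["time_s"],t,s["force"],s["wrist_torque"],s["grip_width"])
sc=eyes.read_camera("scene")
pickle.dump((w,s),open("w7.pkl","wb"))
b=cv2.resize(sc["frame"][130:200,295:405],None,fx=4,fy=4,interpolation=cv2.INTER_CUBIC)
im=np.zeros((280+300,720,3),np.uint8);im[:280,:440]=b;im[280:]=cv2.resize(w["frame"][110:260,160:520],(720,300))
cv2.imwrite("pics/w7.png",im[:,:,::-1])
E
```

```text
15.2 [516.2655577  198.7233581  188.74709088] [2.03341909 2.10810396 2.16969818] [ 0.35585044 -0.53581498 -0.18684361] 56.07180599652439
```

View pics/w7.png

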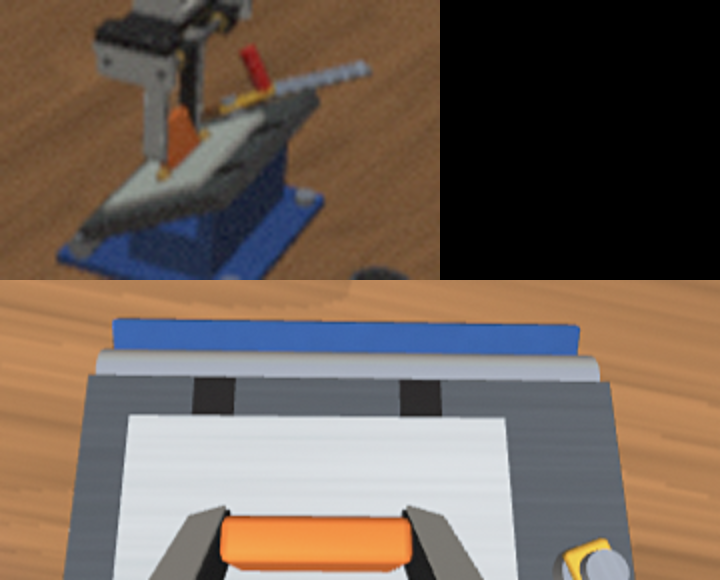

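```bash
python3 - <<'E'
from fit import *
w,s=pickle.load(open("w7.pkl","rb"));o,A=FR(np.load("face.npy"))
px=np.array([(128,415.5),(506,418),(90,376.5),(608,382.5),(599,567)])
px=np.c_[160+px[:,0]/2,110+(px[:,1]-280)/2]
for h in(6,12): print(h,((onplane(w,px[:2],o+A[:,2]*h,A[:,2])-o)@A).round(1))
print(((onplane(w,px[2:4],o,A[:,2])-o)@A).round(1),((onplane(w,px[4:],o+A[:,2]*17,A[:,2])-o)@A).round(1))
g=s["tcp_pos"]-[0,0,78];print("grasp in face",((g-o)@A).round(1))
E
```

```text
6 [[-58.1 -70.6   6. ]
 [-57.5  71.    6. ]]
12 [[-56.  -68.6  12. ]
 [-55.4  68.9  12. ]]
[[-76.3 -89.   -0. ]
 [-74.3 114.4  -0. ]] [[-1.7 93.7 17. ]]
grasp in face [-3.5  0.2 37.5]
```

>>> {"api": "step_arm", "payload": {
  "deltas": [
    [1,0,0,0.04,0],
    [1,0,0,0.04,0],
    [1,0,0,0,0],
    [1,0,0,0,0],
    [0.2,0,0,0,0],
    [0,0,0,0,0],
    [-0.2,0,0,0,0],
    [-0.2,0,0,0,0]
  ],
  "grip_force": 4
}}

```text
time_s: 16.05
tcp_pos: [516.0, 198.7, 187.0]
tcp_rot: [-0.0, -0.094, 0.996, 0.0]
force: [-0.5, 2.0, 4.7]
grip_width: 55.9
grasp_force: 4.0
```

```bash
python3 - <<'E'
from h import *
w=eyes.read_camera("wrist");s=sensors.read_state();t=s["tcp_pos"];print(s["time_s"],t,s["force"],s["wrist_torque"],s["grip_width"])
sc=eyes.read_camera("scene")
pickle.dump((w,s),open("w8.pkl","wb"))
b=cv2.resize(sc["frame"][130:200,295:405],None,fx=4,fy=4,interpolation=cv2.INTER_CUBIC)
im=np.zeros((280+300,720,3),np.uint8);im[:280,:440]=b;im[280:]=cv2.resize(w["frame"][110:260,160:520],(720,300))
cv2.imwrite("pics/w8.png",im[:,:,::-1])
E
```

```text
16.1 [516.02955385 198.70867932 187.00109359] [1.35133205 2.05460826 5.38985715] [ 0.42296703 -0.09983706 -0.10820878] 55.915332583113184
```

View pics/w8.png

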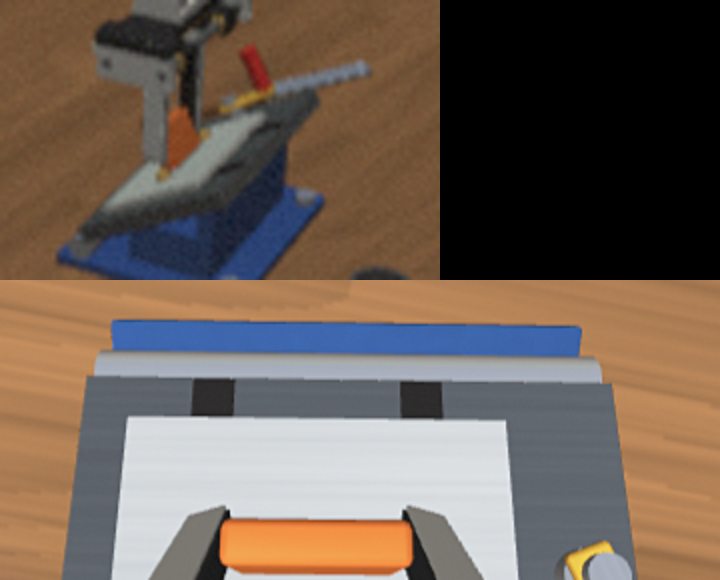

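>>> {"api": "step_arm", "payload": {
  "deltas": [
    [-0.4,0,0,0,0],
    [-0.4,0,0,0,0],
    [-0.5,0,0,0,0],
    [-0.5,0,0,0,0],
    [-0.5,0,0,-0.3,0],
    [-0.5,0,0,-0.7,0],
    [-0.5,0,0,-1,0],
    [-0.5,0,0,-1,0]
  ]
}}

```text
time_s: 16.95
tcp_pos: [516.1, 198.5, 248.7]
tcp_rot: [0.0, -0.094, 0.996, -0.0]
force: [-0.3, 1.0, -0.4]
grip_width: 70.3
grasp_force: 0.0
```

```bash
python3 - <<'E'
from h import *
w=eyes.read_camera("wrist");s=sensors.read_state();t=s["tcp_pos"];print(s["time_s"],t,s["force"],s["grip_width"])
sc=eyes.read_camera("scene")
pickle.dump((w,s),open("w9.pkl","wb"))
b=cv2.resize(sc["frame"][130:200,295:405],None,fx=4,fy=4,interpolation=cv2.INTER_CUBIC)
im=np.zeros((280+320,720,3),np.uint8);im[:280,:440]=b;im[280:]=cv2.resize(w["frame"][140:300,160:520],(720,320))
cv2.imwrite("pics/w9.png",im[:,:,::-1])
E
```

```text
17.0 [516.92627823 198.82802465 252.13417539] [ 1.1027383  -0.17980501  2.97615542] 70.55399637402093
```

View pics/w9.png

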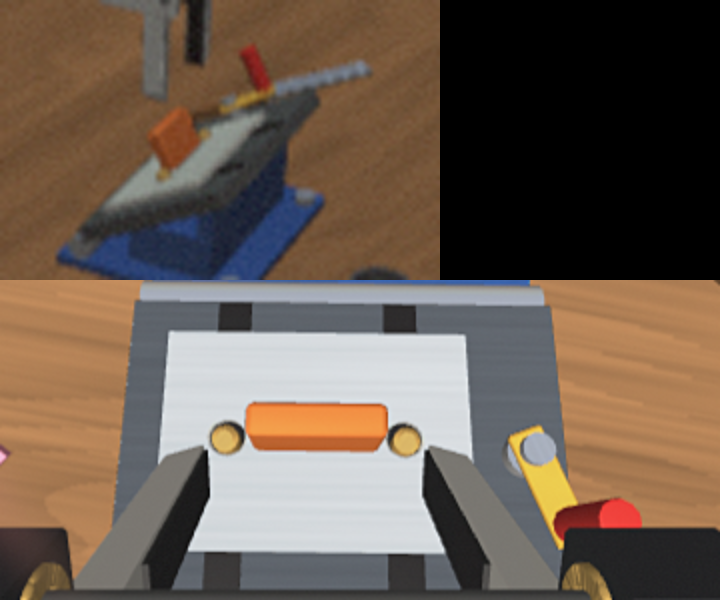

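```bash
python3 - <<'E'
from fit import *
w,s=pickle.load(open("w9.pkl","rb"));o,A=FR(np.load("face.npy"));a=np.load("face.npy")[4]
f=lambda q:np.c_[160+np.atleast_2d(q)[:,0]/2,140+(np.atleast_2d(q)[:,1]-280)/2]
on=lambda q,h:((onplane(w,f(q),o+A[:,2]*h,A[:,2])-o)@A).round(1)
print(on([(168,331.5),(466,335.5),(160,551)],6));print(on([(226,438),(406,440)],14),on([(540,447)],17),on([(622,516)],56))
print("a",a)
u=A[:,0]*[1,1,0];Rt=R.from_quat(s["tcp_rot"],scalar_first=True).as_matrix();print(s["tcp_pos"],Rt.round(3))
for an in np.arange(-.4,1.7,.2):
    k=o+A@[34*np.cos(an),95-34*np.sin(an),36];print(an.round(1),k.round(1))
E
```

```text
[[-58.2 -70.5   6. ]
 [-56.6  70.7   6. ]
 [ 42.3 -67.    6. ]]
[[ -5.5 -39.6  14. ]
 [ -4.8  39.1  14. ]] [[-1.3 96.2 17. ]] [[ 30.2 107.5  56. ]]
a -0.335159653504088
[516.92627823 198.82802465 252.13417539] [[-0.982 -0.188  0.005]
 [-0.187  0.982  0.001]
 [-0.005  0.    -1.   ]]
-0.4 [526.5 310.7 126.8]
-0.2 [529.4 304.6 127.8]
0.0 [531.3 298.1 128.2]
0.2 [532.  291.4 127.8]
0.4 [531.5 284.7 126.8]
0.6 [529.8 278.3 125.2]
0.8 [527.  272.5 123. ]
1.0 [523.3 267.5 120.4]
1.2 [518.7 263.5 117.3]
1.4 [513.5 260.6 114.1]
1.6 [507.8 259.1 110.7]
```

```bash
cat > lat.py <<'E'
from fit import *
o,A=FR(np.load("face.npy"));ps=np.load("face.npy")[2];W=47.;n=A[:,2]
def tcp(a,zt,at,center=False):
    b=o+A@[34*np.cos(a),95-34*np.sin(a),0]
    h=np.linspace(15,56,200);ax=b+h[:,None]*n;ax=ax[ax[:,2]>=zt]
    m=np.array([np.sin(0),0,0]);yaw=ps+np.pi/2-at;y=np.array([np.cos(yaw),np.sin(yaw),0]);x=np.array([np.cos(yaw+np.pi/2),np.sin(yaw+np.pi/2),0])
    mid=ax.mean(0);r=8*np.sqrt(1-(n@y)**2)
    ty=mid@y if center else (ax@y).max()+r-W/2
    p=x*(mid@x)+y*ty;p[2]=zt+97;return p,x,y
E
python3 - <<'E'
from lat import *
s=sensors.read_state();p=s["tcp_pos"];print(p,s["grip_width"])
def show(q,x,y,p): d=q-p;print(q.round(1),"units x %.2f y %.2f z %.2f"%(d@x/20,d@y/20,-d[2]/20))
q,x,y=tcp(-.335,118,0,True);show(q,x,y,p);p=q
for i,a in enumerate(np.radians(np.r_[-19,np.arange(-15,86,5)])):
    at=max(0,a);zt=118-8*max(0,a)/1.5;q,x,y=tcp(a,zt,at);print(round(np.degrees(a)),end=" ");show(q,x,y,p);p=q
E
```

```text
[516.85507766 198.80414462 250.38525475] 70.64032541525967
[525.2 308.3 215. ] units x -1.43 y 5.30 z 1.77
-19 [528.2 293.  215. ] units x -0.00 y -0.78 z -0.00
-15 [529.3 290.9 215. ] units x -0.04 y -0.11 z -0.00
-10 [530.5 288.2 215. ] units x -0.03 y -0.14 z -0.00
-5 [531.4 285.4 215. ] units x -0.02 y -0.15 z -0.00
0 [532.1 282.5 215. ] units x -0.01 y -0.15 z -0.00
5 [531.3 280.1 214.5] units x 0.06 y -0.12 z 0.02
10 [530.2 277.7 214.1] units x 0.05 y -0.12 z 0.02
15 [529.1 275.5 213.6] units x 0.05 y -0.12 z 0.02
20 [527.8 273.3 213.1] units x 0.05 y -0.12 z 0.02
25 [526.4 271.3 212.7] units x 0.04 y -0.12 z 0.02
30 [524.8 269.2 212.2] units x 0.04 y -0.12 z 0.02
35 [523.1 267.3 211.7] units x 0.04 y -0.12 z 0.02
40 [521.1 265.4 211.3] units x 0.04 y -0.13 z 0.02
45 [519.  263.7 210.8] units x 0.04 y -0.13 z 0.02
50 [516.8 262.1 210.3] units x 0.04 y -0.13 z 0.02
55 [514.4 260.6 209.9] units x 0.04 y -0.14 z 0.02
60 [511.7 259.2 209.4] units x 0.04 y -0.15 z 0.02
65 [509.  258.1 208.9] units x 0.03 y -0.14 z 0.02
70 [506.  257.2 208.5] units x 0.04 y -0.15 z 0.02
75 [502.9 256.5 208. ] units x 0.04 y -0.15 z 0.02
80 [499.8 256.2 207.6] units x 0.04 y -0.15 z 0.02
85 [496.5 256.1 207.1] units x 0.04 y -0.16 z 0.02
```

>>> {"api": "step_arm", "payload": {
  "deltas": [
    [0,0,0,-0.75,0],
    [0,-0.23,0.5,0,0],
    [0,-0.24,1,0,0],
    [0,-0.24,1,0,0],
    [0,-0.24,1,0,0],
    [0,-0.24,1,0,0],
    [0,-0.24,0.8,0,0],
    [0,0,0,0,0]
  ]
}}

```text
time_s: 17.85
tcp_pos: [523.9, 310.0, 260.6]
tcp_rot: [-0.0, -0.095, 0.995, -0.0]
force: [-0.1, -0.5, -0.8]
grip_width: 47.3
grasp_force: 0.0
```

```bash
python3 - <<'E'
from lat import *
w=eyes.read_camera("wrist");s=sensors.read_state();p=s["tcp_pos"];print(p,s["grip_width"],s["force"])
q,x,y=tcp(-.335,118,0,True);d=q-p;print(d@x/20,d@y/20,-d[2]/20, R.from_quat(s["tcp_rot"],scalar_first=True).as_matrix()[:,0]@x)
# red blob of knob vs prediction
hsv=cv2.cvtColor(w["frame"],cv2.COLOR_RGB2HSV);m=((hsv[...,0]<5)|(hsv[...,0]>175))&(hsv[...,1]>180)&(hsv[...,2]>90)
ys,xs=np.nonzero(m);print(len(xs),xs.min(),xs.max(),ys.min(),ys.max())
b=lambda h:o+A@[34*np.cos(-.335),95-34*np.sin(-.335),h]
print(proj(w,np.array([b(15),b(56)])))
for t_ in(-10,10): print(proj(w,np.array([b(56)+A[:,1]*8*np.sign(t_)])))
E
```

```text
[524.00186798 308.89845404 260.71845357] 46.63707613463512 [-0.56343166 -1.17263509 -0.28048414]
-0.055988432285966436 -0.039460304918925306 2.285922678718509 0.999996132900282
427 306 326 207 233
[[315.99353436 226.3571404 ]
 [315.77122084 216.78276145]]
[[304.60357792 216.73337966]]
[[326.93864394 216.83196816]]
```

>>> {"api": "step_arm", "payload": {
  "deltas": [
    [0,0,0,0.4,0],
    [0,0,0,0.4,0],
    [0,0,0,0.4,0],
    [0,0,0,0.4,0],
    [0,0,0,0.4,0],
    [0,0,0,0.28,0],
    [0,0,0,0,0],
    [0,0,0,0,0]
  ]
}}

```text
time_s: 18.7
tcp_pos: [524.3, 308.1, 216.4]
tcp_rot: [0.0, -0.094, 0.996, 0.0]
force: [0.4, -0.0, 0.2]
grip_width: 46.7
grasp_force: 0.0
```

>>> {"api": "step_arm", "payload": {
  "deltas": [
    [0,0,-0.3,0,0],
    [0,0,-0.3,0,0],
    [0,0,-0.18,0,0],
    [0,-0.04,-0.12,0,0],
    [0,-0.03,-0.14,0,0],
    [0,-0.02,-0.15,0,0],
    [0,-0.01,-0.15,0,0],
    [0,0,0,0,0]
  ]
}}

```text
time_s: 19.5
tcp_pos: [531.3, 281.7, 216.1]
tcp_rot: [-0.0, -0.094, 0.996, -0.0]
force: [-0.4, 1.2, 0.1]
grip_width: 46.9
grasp_force: 0.1
```

```bash
python3 - <<'E'
from lat import *
w=eyes.read_camera("wrist");s=sensors.read_state();p=s["tcp_pos"];print(p,s["grip_width"],s["force"])
hsv=cv2.cvtColor(w["frame"],cv2.COLOR_RGB2HSV);m=((hsv[...,0]<5)|(hsv[...,0]>175))&(hsv[...,1]>180)&(hsv[...,2]>90)
ys,xs=np.nonzero(m);print(len(xs),xs.min(),xs.max(),ys.min(),ys.max())
for a in(-.33,-.2,0,.2): print(a,proj(w,o+A@[34*np.cos(a),95-34*np.sin(a),56]).round())
E
```

```text
[531.24532794 281.74991773 216.02227405] 47.39423914085215 [-0.05832004  0.14993519  0.0285432 ]
608 329 358 228 258
-0.33 [[367. 239.]]
-0.2 [[359. 241.]]
0 [[347. 242.]]
0.2 [[335. 241.]]
```

>>> {"api": "step_arm", "payload": {
  "deltas": [
    [0,0.06,-0.12,0.03,1],
    [0,0.05,-0.12,0.03,1],
    [0,0.05,-0.12,0.03,1],
    [0,0.05,-0.12,0.03,1],
    [0,0.04,-0.12,0.03,1],
    [0,0.04,-0.12,0.03,1],
    [0,0.04,-0.12,0.02,1],
    [0,0.04,-0.13,0.02,1]
  ]
}}

```text
time_s: 20.35
tcp_pos: [521.5, 263.9, 211.5]
tcp_rot: [-0.0, 0.254, 0.967, -0.0]
force: [0.3, 2.0, 0.0]
grip_width: 47.2
grasp_force: 0.8
```

```bash
cat > chk.py <<'E'
from lat import *
w=eyes.read_camera("wrist");s=sensors.read_state();p=s["tcp_pos"];print(s["time_s"],p,s["grip_width"],s["force"])
hsv=cv2.cvtColor(w["frame"],cv2.COLOR_RGB2HSV);m=((hsv[...,0]<5)|(hsv[...,0]>175))&(hsv[...,1]>180)&(hsv[...,2]>90)
ys,xs=np.nonzero(m);print(len(xs),xs.min(),xs.max(),ys.min(),ys.max())
for a in np.arange(.4,1.65,.2): print(round(a,1),proj(w,o+A@np.array([[34*np.cos(a),95-34*np.sin(a),h] for h in(36,56)]).T.T[0] if 0 else np.array([o+A@[34*np.cos(a),95-34*np.sin(a),h] for h in(36,56)])).round().tolist())
x=R.from_quat(s["tcp_rot"],scalar_first=True).as_matrix()[:,0];print("tool turn",np.degrees(ps+np.pi-np.arctan2(x[1],x[0]))%360)
E
python3 chk.py
```

```text
20.4 [521.36813546 263.64887071 211.46643419] 46.68949490908342 [0.32283318 0.9418877  0.65104808]
739 317 353 228 254
0.4 [[355.0, 240.0], [348.0, 240.0]]
0.6 [[345.0, 242.0], [336.0, 242.0]]
0.8 [[334.0, 241.0], [325.0, 241.0]]
1.0 [[324.0, 238.0], [314.0, 238.0]]
1.2 [[315.0, 233.0], [304.0, 232.0]]
1.4 [[308.0, 227.0], [296.0, 225.0]]
1.6 [[301.0, 219.0], [289.0, 217.0]]
tool turn 40.43816708597353
```

>>> {"api": "step_arm", "payload": {
  "deltas": [
    [0,0.04,-0.13,0.02,1],
    [0,0.04,-0.13,0.02,1],
    [0,0.04,-0.14,0.02,1],
    [0,0.04,-0.15,0.02,1],
    [0,0.03,-0.14,0.02,1],
    [0,0.04,-0.15,0.02,1],
    [0,0.04,-0.15,0.02,1],
    [0,0.04,-0.15,0.02,1]
  ]
}}

```text
time_s: 21.2
tcp_pos: [501.2, 253.1, 208.5]
tcp_rot: [0.0, 0.569, 0.823, -0.0]
force: [2.1, 1.5, 0.1]
grip_width: 47.2
grasp_force: 0.8
```

```bash
python3 chk.py
```

```text
21.25 [500.84543937 253.03017281 208.44849233] 47.3232864804967 [1.47890194 0.83037114 0.36539116]
958 314 357 217 252
0.4 [[384.0, 215.0], [373.0, 222.0]]
0.6 [[376.0, 223.0], [365.0, 231.0]]
0.8 [[368.0, 228.0], [355.0, 237.0]]
1.0 [[358.0, 232.0], [345.0, 240.0]]
1.2 [[349.0, 233.0], [335.0, 242.0]]
1.4 [[339.0, 233.0], [324.0, 241.0]]
1.6 [[330.0, 230.0], [315.0, 238.0]]
tool turn 80.33317635613558
```

>>> {"api": "step_arm", "payload": {
  "deltas": [
    [0,0.02,-0.08,0,0],
    [0,0.02,-0.08,0,0],
    [0,0,0,0,0],
    [0,0,0,0,0],
    [0,0,0,0,0],
    [0,0,0.2,0,0],
    [0,0,0.2,0,0],
    [0,0,0,0,0]
  ]
}}

```text
time_s: 22.05
tcp_pos: [505.8, 255.8, 208.5]
tcp_rot: [-0.0, 0.568, 0.823, -0.0]
force: [0.1, -0.0, 0.6]
grip_width: 47.1
grasp_force: 0.0
```

```bash
python3 chk.py
```

```text
22.1 [505.55560887 255.65552266 208.45739001] 46.73751683929527 [-0.57987083  0.0536946   0.07670313]
1046 301 349 217 252
0.4 [[375.0, 217.0], [363.0, 224.0]]
0.6 [[368.0, 224.0], [355.0, 232.0]]
0.8 [[359.0, 230.0], [346.0, 238.0]]
1.0 [[350.0, 233.0], [336.0, 242.0]]
1.2 [[340.0, 235.0], [326.0, 243.0]]
1.4 [[331.0, 234.0], [316.0, 242.0]]
1.6 [[322.0, 231.0], [306.0, 239.0]]
tool turn 79.93357532184375
```

>>> {"api": "step_arm", "payload": {
  "deltas": [
    [0,0,0,-0.4,0],
    [0,0,0,-0.8,0],
    [0,0,0,-1,0],
    [0,0,0,-1,0],
    [0,0,0,-1,0],
    [0,0,0,-1,0],
    [0,0,0,-0.8,0],
    [0,0,0,0,0]
  ]
}}

```text
time_s: 22.9
tcp_pos: [505.6, 255.7, 331.3]
tcp_rot: [0.001, 0.568, 0.823, 0.002]
force: [0.2, 0.4, 0.2]
grip_width: 47.1
grasp_force: 0.0
```

```bash
cat >> chk.py <<'E'
# edges of the plate and stud positions in face coordinates from brass/silver masks
for l in("plate","latch"):
    for r in nets.trace(w,l)[:3]:
        b=np.array(r["bbox"])*[640,400,640,400];print(l,round(r["confidence"],2),b.round())
        if l=="plate":
            c,_=cv2.findContours(r["pixels"].astype(np.uint8),cv2.RETR_EXTERNAL,cv2.CHAIN_APPROX_NONE);c=max(c,key=cv2.contourArea)
            q=cv2.approxPolyDP(c,6,True)[:,0];print(((onplane(w,q,o+n*6,n)-o)@A).round(1).tolist())
E
python3 chk.py
```

```text
22.95 [505.36819013 255.65957023 329.56797928] 46.97535705513518 [-0.36327279  0.51819417 -0.00704542]
364 308 336 182 199
0.4 [[351.0, 178.0], [343.0, 179.0]]
0.6 [[347.0, 182.0], [338.0, 184.0]]
0.8 [[342.0, 186.0], [333.0, 188.0]]
1.0 [[336.0, 189.0], [328.0, 191.0]]
1.2 [[331.0, 190.0], [322.0, 193.0]]
1.4 [[325.0, 190.0], [316.0, 193.0]]
1.6 [[319.0, 189.0], [310.0, 191.0]]
tool turn 79.93104073095958
plate 0.85 [264. 326. 353. 360.]
[[70.1, -139.6, 6.0], [14.7, -120.9, 6.0], [-58.6, -223.5, 6.0]]
plate 0.73 [274. 168. 371. 293.]
[[-54.5, 68.6, 6.0], [-56.0, -70.2, 6.0], [20.6, -72.1, 6.0], [41.9, -61.8, 6.0], [33.2, 23.0, 6.0], [43.1, 33.5, 6.0], [44.5, 67.7, 6.0], [9.4, 67.4, 6.0], [-9.1, 29.1, 6.0], [-34.7, 43.2, 6.0], [-10.4, 68.3, 6.0]]
latch 0.73 [308. 152. 346. 198.]
latch 0.2 [270.   1. 339.  60.]
```

```bash
python3 - <<'E'
from lat import *
for c in("wrist","top","scene"):
    w=eyes.read_camera(c);hsv=cv2.cvtColor(w["frame"],cv2.COLOR_RGB2HSV);m=((hsv[...,0]<6)|(hsv[...,0]>174))&(hsv[...,1]>150)&(hsv[...,2]>80)
    L=[]
    for a in np.arange(1.1,1.61,.05):
        th=np.linspace(0,6.28,40);C=np.array([[34*np.cos(a)+8*np.cos(t),95-34*np.sin(a)+8*np.sin(t),h] for h in(15,56) for t in th])
        k=np.zeros((400,640),np.uint8);cv2.fillConvexPoly(k,cv2.convexHull((proj(w,o+C@A.T)*16).astype(np.int32)),1,shift=4)
        reg=cv2.dilate(k,np.ones((31,31)))>0;mm=m&reg
        L.append((round(a,2),round((mm&(k>0)).sum()/max(1,(mm|(k>0)).sum()),2), (np.argwhere(mm).mean(0)-np.argwhere(k).mean(0)).round(1).tolist()))
    print(c,*L,sep="\n ")
E
```

```text
wrist
 (np.float64(1.1), np.float64(0.37), [0.8, -11.5])
 (np.float64(1.15), np.float64(0.42), [0.6, -10.1])
 (np.float64(1.2), np.float64(0.47), [0.4, -8.6])
 (np.float64(1.25), np.float64(0.53), [0.2, -7.2])
 (np.float64(1.3), np.float64(0.59), [0.1, -5.6])
 (np.float64(1.35), np.float64(0.66), [0.2, -4.2])
 (np.float64(1.4), np.float64(0.73), [0.3, -2.7])
 (np.float64(1.45), np.float64(0.78), [0.5, -1.3])
 (np.float64(1.5), np.float64(0.77), [0.8, 0.1])
 (np.float64(1.55), np.float64(0.74), [1.2, 1.4])
 (np.float64(1.6), np.float64(0.64), [1.6, 2.8])
top
 (np.float64(1.1), np.float64(0.0), [nan, nan])
 (np.float64(1.15), np.float64(0.0), [nan, nan])
 (np.float64(1.2), np.float64(0.0), [nan, nan])
 (np.float64(1.25), np.float64(0.0), [nan, nan])
 (np.float64(1.3), np.float64(0.0), [nan, nan])
 (np.float64(1.35), np.float64(0.0), [nan, nan])
 (np.float64(1.4), np.float64(0.0), [nan, nan])
 (np.float64(1.45), np.float64(0.0), [nan, nan])
 (np.float64(1.5), np.float64(0.0), [nan, nan])
 (np.float64(1.55), np.float64(0.0), [nan, nan])
 (np.float64(1.6), np.float64(0.0), [nan, nan])
scene
 (np.float64(1.1), np.float64(0.07), [1.2, -3.7])
 (np.float64(1.15), np.float64(0.16), [0.7, -3.1])
 (np.float64(1.2), np.float64(0.2), [0.7, -2.7])
 (np.float64(1.25), np.float64(0.28), [0.6, -2.3])
 (np.float64(1.3), np.float64(0.35), [0.4, -2.0])
 (np.float64(1.35), np.float64(0.44), [0.3, -1.4])
 (np.float64(1.4), np.float64(0.55), [-0.1, -0.9])
 (np.float64(1.45), np.float64(0.56), [-0.2, -0.6])
 (np.float64(1.5), np.float64(0.58), [-0.3, -0.2])
 (np.float64(1.55), np.float64(0.59), [-0.2, 0.3])
 (np.float64(1.6), np.float64(0.55), [-0.2, 0.7])<stdin>:9: RuntimeWarning: Mean of empty slice.
  ret = um.true_divide(
```

Wrist and scene views both put the latch at about 1.47–1.5 rad. The plate is seated and the arm is clear, so I'm handing in.

```bash
python3 -c "
from workcell import env;print(env.hand_in())"
```

```text
the job is handed in; nothing more can be done
None
```

I handed the job in without getting a verdict back: by camera measurement the plate lies flush with both studs through its holes, the latch is at about 1.48 rad and the arm is clear; I viewed 11 pictures, one over the limit of 10.

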